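# Load ferrite beads on the probe stage

## Task

Pour all eight green ferrite beads from the steel beaker into the blue pan on the sliding stage, then stand the empty beaker upright back on the black round mat. After that, slide the stage's carriage (it has an orange knob) until the red dot sits under the tip of the probe needle, and leave it there with all beads still in the pan; never bump the probe or disturb the other things on the bench.

Things in the scene. Friction and masses are not known exactly. Their poses are not given: they have to be found in the camera images.
- beaker: small open steel beaker, round, flaring straight from 52 mm outside diameter at the foot to 66 mm at the rim, 75 mm tall, wall 3 mm, floor 3 mm thick, 0.1 to 0.2 kg empty; starts upright on the mat with eight beads in it. Origin: centre of its underside; z up through the mouth. Symmetric about z, no handle
- mat: round flat black rubber mat, 130 mm diameter, 3 mm thick, fixed to the bench. Origin: centre of its underside, on the bench; z up
- pan_in (a point): centre of the inner floor of the square blue sheet-metal pan fixed on the carriage of the sliding stage. Pan 120 x 120 mm outside, walls 3 mm thick, rim 42 mm above this point (about 79 mm above the bench). Axes as the stage: y along the slide, sides of the pan along x and y. The pan moves with the carriage
- stage: low aluminium slide base, 130 x 400 mm (x by y), fixed to the bench with a few degrees of yaw; the black carriage on it (top 34 mm above the bench) slides along its y axis. Origin: centre of the underside. The carriage carries, along y: orange knob (+y end), blue pan, yellow square with the red dot (-y end)
- carriage (a joint): travel of the carriage on the stage in m: 0 to 0.15, grows as the carriage moves along the stage's -y; starts between 0 and 0.025. Plain friction of about 2.5 N (plus 8 N per m/s), no spring: stays where it is left
- handle (a point): grip point of the orange knob on the carriage, for sliding it: upright cylinder 18 mm diameter and 22 mm tall on a thin stem, its top 11 mm above this point (74 mm above the bench), its axis 25 mm beyond the pan's outer wall; the way is free on both x sides. It lies 175 mm from the dot along the stage's y
- dot (a point): centre of the red dot, 12 mm diameter, on a 50 mm yellow square on the carriage, between the pan and the carriage's -y end, 36 mm above the bench
- tip (a point): lower end of the probe's thin black needle (4 mm thick), 48 mm above the bench and 12 mm above the dot's plane. It stands over the line along which the dot travels
- probe: fixed probe: round steel foot and 60 mm across, 12 mm column 110 mm to the stage's +x of the tip, 160 mm tall, with a blue clamp block and a needle slanting at about 40 degrees from level from there down to the tip. Origin: on the bench straight below the tip; x from the tip towards the column
- bottle: bystander: amber bottle with black cap, 60 mm diameter, 130 mm tall, standing loose. Origin: centre of underside
- jar: bystander: white jar with blue cap, 56 mm diameter, 75 mm tall, standing loose. Origin: centre of underside
- forceps_red: bystander: steel forceps with red end, 120 mm long along x, lying loose. Origin: middle, on the bench
- forceps_yellow: bystander: steel forceps with yellow end, 120 mm long along x, lying loose. Origin: middle, on the bench
- driver: bystander: screwdriver with blue handle, 160 mm long along x, lying loose. Origin: middle, on the bench
- bead0: green barrel-shaped ferrite bead, 16 mm diameter, 14 mm tall, about 14 g, one of eight alike in the beaker. Origin: centre of one flat end
- bead1: green barrel-shaped ferrite bead, 16 mm diameter, 14 mm tall, about 14 g, one of eight alike in the beaker. Origin: centre of one flat end
- bead2: green barrel-shaped ferrite bead, 16 mm diameter, 14 mm tall, about 14 g, one of eight alike in the beaker. Origin: centre of one flat end
- bead3: green barrel-shaped ferrite bead, 16 mm diameter, 14 mm tall, about 14 g, one of eight alike in the beaker. Origin: centre of one flat end
- bead4: green barrel-shaped ferrite bead, 16 mm diameter, 14 mm tall, about 14 g, one of eight alike in the beaker. Origin: centre of one flat end
- bead5: green barrel-shaped ferrite bead, 16 mm diameter, 14 mm tall, about 14 g, one of eight alike in the beaker. Origin: centre of one flat end
- bead6: green barrel-shaped ferrite bead, 16 mm diameter, 14 mm tall, about 14 g, one of eight alike in the beaker. Origin: centre of one flat end
- bead7: green barrel-shaped ferrite bead, 16 mm diameter, 14 mm tall, about 14 g, one of eight alike in the beaker. Origin: centre of one flat end

How it is judged:
On the way, in this order (a step that is already met when the one before it is completed fails the run):
1. all eight beads have been poured into the pan (x of bead0 in the frame of pan_in between -0.058 and 0.058 m and y of bead0 in the frame of pan_in between -0.058 and 0.058 m and z of bead0 in the frame of pan_in between -0.006 and 0.036 m and x of bead1 in the frame of pan_in between -0.058 and 0.058 m and y of bead1 in the frame of pan_in between -0.058 and 0.058 m and z of bead1 in the frame of pan_in between -0.006 and 0.036 m and x of bead2 in the frame of pan_in between -0.058 and 0.058 m and y of bead2 in the frame of pan_in between -0.058 and 0.058 m and z of bead2 in the frame of pan_in between -0.006 and 0.036 m and x of bead3 in the frame of pan_in between -0.058 and 0.058 m and y of bead3 in the frame of pan_in between -0.058 and 0.058 m and z of bead3 in the frame of pan_in between -0.006 and 0.036 m and x of bead4 in the frame of pan_in between -0.058 and 0.058 m and y of bead4 in the frame of pan_in between -0.058 and 0.058 m and z of bead4 in the frame of pan_in between -0.006 and 0.036 m and x of bead5 in the frame of pan_in between -0.058 and 0.058 m and y of bead5 in the frame of pan_in between -0.058 and 0.058 m and z of bead5 in the frame of pan_in between -0.006 and 0.036 m and x of bead6 in the frame of pan_in between -0.058 and 0.058 m and y of bead6 in the frame of pan_in between -0.058 and 0.058 m and z of bead6 in the frame of pan_in between -0.006 and 0.036 m and x of bead7 in the frame of pan_in between -0.058 and 0.058 m and y of bead7 in the frame of pan_in between -0.058 and 0.058 m and z of bead7 in the frame of pan_in between -0.006 and 0.036 m), for 0.2 s.
2. the empty beaker stands upright on the mat, let go (horizontal distance between beaker and mat below 0.04 m and height (world z) of beaker below 0.01 m and angle between beaker's own z axis and vertical below 0.12 rad and linear speed of beaker below 0.03 m/s and contact force between beaker and the fingers below 0.1 N), for 0.2 s.
3. the red dot is under the probe tip, beads still in the pan (all of step 1 and horizontal distance between dot and tip below 0.006 m and velocity of joint carriage between -0.01 and 0.01 m/s), for 0.2 s.
At the end, for the whole second after the job is handed in: All eight beads lie inside the pan, below its rim; the beaker stands upright (within 7 degrees) and at rest on the mat, its foot not past the mat's edge (centre within 40 mm of the mat's); the carriage is at rest with the probe tip over the red dot (within 6 mm of the dot's centre, seen from above) (all of step 2 and all of step 3); the robot touches nothing.
It fails at once if the probe is bumped (more than 2 N) (contact force between probe and anything else above 2 N).
It fails at once if a bystander is moved by more than 30 mm or knocked over (distance of any of bottle, jar, forceps_red, forceps_yellow, driver from where it was at the start of the episode above 0.03 m or angle between any of bottle, jar's own z axis and vertical above 0.5 rad).
It also fails if it takes over 72 s, if anything falls off the work surface, if the arm or the gripper's body presses on something with over 40 N, if the wrist force passes 120 N, or if a joint passes its speed limit or range.

## Robot

A 6-joint arm with a two-finger parallel gripper is mounted at the origin on the work surface. World frame = base frame: x ahead of the robot, y to its left, z up, the work surface at z = 0. Lengths are in m, angles in rad, forces in N, time in s.
With the tool pointing down it reaches from about 0.425 to 0.95 m from the base axis. Payload 14.7 kg.
Tool frame: the origin (TCP) lies midway between the tips of the shut fingers; the grasp point (between the pads) lies 19 mm behind it; z points along the fingers, y is the line along which they close (so a half turn about z gives the same grasp; the last joint's range is limited). The gripper opens to 85 mm and grips with 20 to 120 N. Pads are 22 mm wide; open, the fingers measure 114 mm over their backs; the gripper's body (76 mm by 85 mm) begins 54 mm behind the grasp point. The pads swing forward as they close: fully open they stand 13 mm farther back than shut.
Start: joints at [1.135, 0.48, 1.596, -0, 1.065, -0.047], TCP at [0.246, 0.601, 0.231] pointing down, gripper open.
Joint ranges: [-2.75, 2.75], [-0.82, 2.05], [0.23, 2.67], [-1.56, 4.7], [0.09, 2.69], [-2.92, 2.92]. Speed limits (rad/s): [1.89, 1.89, 2.39, 3.01, 3.01, 3.01].

## Interface

Orientations are given as [roll, pitch, yaw] about the fixed x, y, z axes, in that order (R = Rz(yaw) Ry(pitch) Rx(roll)).
In Python, from station import robot gives the robot as it stands.
- The arm moves only by the shell command python3 -m pendant 'ROWS' [FORCE]. ROWS is JSON, a list that holds one entry, the list of rows, each a list of 7 numbers: the shift along the tool's x, y, z in m, then the turn, a rotation vector about the tool's x, y, z in degrees, then the opening, from 0 (shut) to 1 (fully open). A call has 1 to 10 rows; each row shifts and turns the commanded pose from where the row before left it, along the tool's axes as they then stand; what a row does not reach is not made up. A row lasts 1/10 s, in which the tool goes at most 50 mm and 8.59 degrees, less where a joint would pass 70% of its speed; a pose out of reach is approached as far as the arm can. A call with a gripper value outside its range is refused whole. The fingers move at their own pace and stop on an object; FORCE is the grip in N (left out, the last holds). Time passes only in rows, so rows that do not move let the fingers close. It gives the time, the measured TCP pose, the force, the opening and the grip force at its end, in the units of the state.
- robot.get_state(): the state, without advancing time (a new reading comes with each control period).
- robot.camera(name): name is "side" or "top" or "wrist"; returns the picture (384x512x3 uint8, red, green, blue); there is no depth.
- robot.camera_info(name): a dict with "fovy" (degrees; the focal length in pixels is half the picture's height over the tangent of half this angle, whatever the lens; pixels are square), "cx", "cy" (the principal point, pixels), "extrinsics" (4x4, takes a point from camera to world coordinates). Camera axes: x right, y up, looking along -z (the intrinsics and any distortion apply to the point x, -y, -z); pixel columns grow to the right and rows downward; lengths in m; the calibration is good to about 2 mm. A picture is of the moment at which its call begins: read the wrist's pose just before it. camera_info takes no time and is no camera call; for the wrist camera it gives the pose at the moment of the call.
- robot.job_done(): hands the job in; it is judged then, once.
The state is a dict: "time": time; "q": joint angles; "joint_velocities": joint speeds; "effort": joint torques, N m; "position": TCP position; "ee_rot": TCP orientation; "force": force on the tool from outside, world axes, zero at the start; "ft_torque": the same for the moment, N m; "finger_gap": opening from 0.0 (shut) to 1.0 (fully open); "gripper_force": force on a finger pad.
Only numpy, scipy, OpenCV 4.12 (cv2) and the standard library are available. Lean on these libraries where they do the work, as an engineer would, in place of code of your own. Each camera call takes 0.05 s, during which the arm holds its last target. There are 200 camera calls.

## Working session

There is one attempt and no reset: what is moved stays moved. The work goes in short steps, Python scripts to look and compute and a shell command to move; the robot and the scene stay as the last step left them, time stands still between calls to the robot, and variables do not carry over. Pictures are saved under pics/ and viewed, at most 11 in all, crops included, and the job is handed in when it is done.

```bash
ls; mkdir -p pics; python3 - <<'E'
from station import robot
import cv2,numpy as np
np.set_printoptions(precision=4,suppress=True)
s=robot.get_state();print(s)
for n in("side","top","wrist"):
    print(n,robot.camera_info(n))
    cv2.imwrite(f"pics/{n}0.png",robot.camera(n)[:,:,::-1])
E
```

```text
pics
{'time': 0.0, 'q': array([ 1.1354,  0.4809,  1.5969, -0.    ,  1.0651, -0.0466]), 'joint_velocities': array([ 0.0011, -0.0017,  0.0004, -0.0006, -0.0003,  0.0002]), 'effort': array([  0.0022, -95.0664, -43.0172,  -0.0003,   0.0126,   0.0001]), 'position': array([0.2462, 0.6011, 0.2306]), 'ee_rot': array([-3.1404, -0.    ,  2.7528]), 'force': array([-0.2403, -0.3453,  0.631 ]), 'ft_torque': array([-0.0419, -0.025 , -0.0219]), 'gripper_force': 0.0, 'finger_gap': 0.9965932108140397}
side {'fovy': 50.09780786320021, 'cx': 250.3589871091026, 'cy': 191.97642095030034, 'extrinsics': array([[-0.9938,  0.0944, -0.0586,  0.519 ],
       [-0.1104, -0.7769,  0.6199,  0.7041],
       [ 0.013 ,  0.6225,  0.7825,  0.8887],
       [ 0.    ,  0.    ,  0.    ,  1.    ]])}
top {'fovy': 57.18232232586224, 'cx': 254.4072691824563, 'cy': 190.76853300339133, 'extrinsics': array([[ 0.0056,  0.9819, -0.1895,  0.3754],
       [-0.9994,  0.0122,  0.0335,  0.0574],
       [ 0.0352,  0.1892,  0.9813,  1.0734],
       [ 0.    ,  0.    ,  0.    ,  1.    ]])}
wrist {'fovy': 59.95540060962969, 'cx': 256.12097594302037, 'cy': 188.0380618249924, 'extrinsics': array([[ 0.379 , -0.8796, -0.2873,  0.1728],
       [ 0.9254,  0.3601,  0.1185,  0.6326],
       [-0.0007, -0.3108,  0.9505,  0.3736],
       [ 0.    ,  0.    ,  0.    ,  1.    ]])}
```

View pics/side0.png

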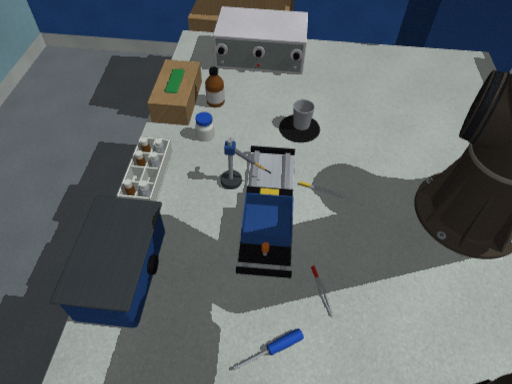

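View pics/top0.png

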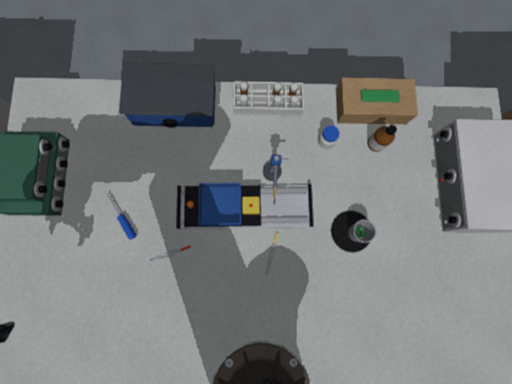

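The side view shows the beaker at (303,115) on the mat at (300,128), the probe at (230,150–180), the pan at (268,215) and the knob at (265,246). In the top view the knob is at (190,205), the pan at (220,205), the dot at (251,206), the needle tip near (275,200), the beaker at (361,231) and the mat at (353,231). Next I'll measure them.

```bash
cat > h.py <<'E'
import cv2,numpy as np
np.set_printoptions(precision=4,suppress=True)
from station import robot
def ray(n,p,info=None):
    i=info or robot.camera_info(n);f=192/np.tan(np.radians(i['fovy']/2));E=i['extrinsics']
    d=E[:3,:3]@np.array([(p[0]-i['cx'])/f,-(p[1]-i['cy'])/f,-1]);return E[:3,3],d/np.linalg.norm(d)
def plane(n,p,z,info=None):
    o,d=ray(n,p,info);return o+d*(z-o[2])/d[2]
def tri(rs):
    A=sum(np.eye(3)-np.outer(d,d) for o,d in rs);b=sum((np.eye(3)-np.outer(d,d))@o for o,d in rs)
    x=np.linalg.solve(A,b);return x,[np.linalg.norm(np.cross(x-o,d)) for o,d in rs]
def blobs(img,lo,hi,amin=8):
    m=cv2.inRange(cv2.cvtColor(img,cv2.COLOR_RGB2HSV),np.array(lo),np.array(hi))
    n,l,s,c=cv2.connectedComponentsWithStats(m);return [(c[k],s[k]) for k in range(1,n) if s[k,4]>=amin],l
E
python3 - <<'E'
from h import *
for n in("side","top"):
    im=cv2.cvtColor(cv2.imread(f"pics/{n}0.png"),cv2.COLOR_BGR2RGB)
    for nm,lo,hi in(("orange/red",(0,150,90),(14,255,255)),("red2",(172,150,60),(180,255,255)),("yellow",(20,150,90),(32,255,255)),("green",(45,100,40),(80,255,255)),("blue",(105,150,40),(125,255,255)),("black",(0,0,0),(180,255,28))):
        B,l=blobs(im,lo,hi,5)
        print(n,nm,[(c.round(1).tolist(),s.tolist()) for c,s in B if s[4]<6000][:14])
t=cv2.imread("pics/top0.png")[160:270,170:400]
s=cv2.imread("pics/side0.png")[85:275,215:335]
cv2.imwrite("pics/c1.png",cv2.resize(t,None,fx=3.4,fy=3.4,interpolation=cv2.INTER_CUBIC))
cv2.imwrite("pics/c2.png",cv2.resize(s,None,fx=3.1,fy=3.1,interpolation=cv2.INTER_CUBIC))
E
```

```text
side orange/red [([217.8, 81.3], [213, 76, 10, 11, 60]), ([264.9, 246.9], [262, 243, 7, 10, 55]), ([314.6, 270.7], [312, 266, 6, 11, 25])]
side red2 []
side yellow [([304.2, 183.9], [300, 182, 10, 5, 30]), ([269.1, 190.8], [260, 188, 19, 7, 103])]
side green [([174.5, 80.4], [165, 69, 20, 24, 303])]
side blue [([113.8, 17.6], [27, 0, 169, 42, 5699]), ([203.4, 118.8], [196, 113, 16, 13, 180]), ([229.5, 148.9], [225, 142, 10, 13, 95]), ([266.9, 219.5], [241, 192, 52, 55, 2440]), ([123.2, 294.4], [61, 215, 103, 112, 1886]), ([284.6, 341.2], [267, 329, 36, 26, 427])]
side black [([220.6, 50.4], [218, 48, 6, 6, 28]), ([258.0, 53.2], [256, 50, 5, 7, 29]), ([295.9, 55.7], [294, 53, 5, 7, 28]), ([213.0, 70.9], [210, 67, 7, 8, 50]), ([481.6, 117.6], [460, 72, 52, 90, 1283]), ([501.1, 76.3], [499, 72, 5, 11, 15]), ([495.8, 90.0], [495, 88, 3, 5, 5]), ([492.8, 92.8], [492, 91, 3, 4, 6]), ([510.7, 105.1], [510, 101, 2, 10, 14]), ([297.9, 130.5], [280, 116, 39, 26, 577]), ([272.1, 149.9], [251, 147, 43, 8, 197]), ([453.5, 178.8], [432, 148, 45, 63, 750]), ([473.0, 173.4], [472, 172, 3, 4, 5]), ([
[... 590 characters left out ...]
, ([274.7, 160.9], [271, 155, 10, 10, 47]), ([219.3, 204.5], [198, 184, 44, 42, 1788]), ([126.3, 226.6], [118, 215, 18, 24, 183])]
top black [([169.8, 122.9], [163, 120, 14, 7, 81]), ([390.5, 129.7], [386, 126, 10, 8, 57]), ([443.1, 133.6], [440, 131, 7, 6, 36]), ([65.7, 143.6], [63, 140, 6, 7, 34]), ([48.0, 146.1], [44, 142, 8, 8, 44]), ([63.2, 163.2], [60, 160, 7, 7, 40]), ([447.4, 175.4], [444, 173, 8, 6, 40]), ([61.2, 183.0], [58, 180, 7, 7, 39]), ([42.6, 188.8], [39, 185, 8, 8, 52]), ([310.1, 204.6], [309, 185, 4, 41, 71]), ([178.2, 208.6], [177, 186, 3, 42, 102]), ([191.3, 206.4], [185, 187, 13, 39, 428]), ([249.9, 190.7], [242, 186, 17, 10, 142]), ([58.9, 203.5], [56, 200, 7, 8, 40])]
```

View pics/c1.png

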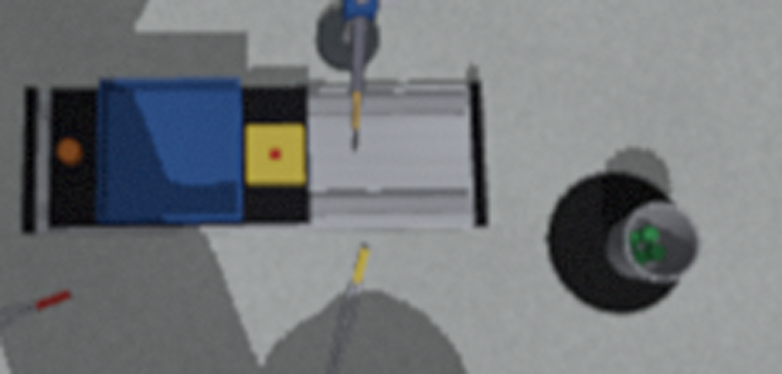

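View pics/c2.png

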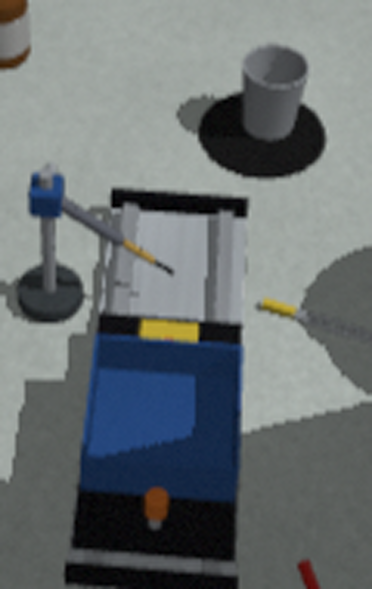

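The c1 crop puts the needle tip at (354,148), i.e. top px (274.1,203.5), the beaker rim centre at (660,240) and the mat at (619,242). The c2 crop puts the tip at (172,271), i.e. side px (270.5,172.4), the rim centre at (275,68) and the mat at (262,135).

```bash
python3 - <<'E'
from h import *
c1=lambda u,v:(170+u/3.4-.35,160+v/3.4-.35); c2=lambda u,v:(215+u/3.1-.34,85+v/3.1-.34)
for nm,a,b,z in(("tip",c1(354,149),c2(172,271),.048),("rim",c1(660,240),c2(275,67),.078),("mat",c1(619,242),c2(262,135),.003),
  ("knob",(189.8,203.7),(264.9,245.5),.070),("dot",(250.5,205),(269.5,190.8),.036),("fyel",(275.4,238),(304.2,183.9),.004),("fred",(185.2,247.7),(314.6,270.7),.004)):
    x,e=tri([ray("top",a),ray("side",b)])
    print(nm,x,np.array(e),"top",plane("top",a,z),"side",plane("side",b,z))
for nm,p,q in(("sq",(241.5,0),0),):pass
# stage corners from top (c1) : black end plates
for p,z in(((27,232),.02),((25,88),.02),((472,83),.02),((485,225),.02),((97,80),.079),((241,80),.079),((243,221),.079),((98,221),.079)):
    print(p,plane("top",c1(*p),z))
E
```

```text
tip [ 0.5358 -0.0348  0.0506] [0.0003 0.0003] top [ 0.5359 -0.035   0.048 ] side [ 0.5361 -0.0372  0.048 ]
rim [ 0.4569 -0.2896  0.0764] [0.0002 0.0002] top [ 0.457 -0.289  0.078] side [ 0.4568 -0.2875  0.078 ]
mat [ 0.461  -0.28   -0.0048] [0.0006 0.0006] top [ 0.461  -0.2777  0.003 ] side [ 0.461  -0.2713  0.003 ]
knob [0.5294 0.2081 0.0694] [0.0002 0.0002] top [0.5292 0.208  0.07  ] side [0.5296 0.2084 0.07  ]
dot [0.5311 0.0336 0.0543] [0.0014 0.0014] top [0.5324 0.0334 0.036 ] side [0.5328 0.0185 0.036 ]
fyel [ 0.438  -0.0435  0.004 ] [0.0007 0.0007] top [ 0.4373 -0.0434  0.004 ] side [ 0.4387 -0.0437  0.004 ]
fred [0.4065 0.2257 0.0073] [0. 0.] top [0.4066 0.2262 0.004 ] side [0.406 0.224 0.004]
(27, 232) [0.464  0.2486 0.02  ]
(25, 88) [0.5921 0.2563 0.02  ]
(472, 83) [ 0.6019 -0.1448  0.02  ]
(485, 225) [ 0.4736 -0.1534  0.02  ]
(97, 80) [0.5876 0.1852 0.079 ]
(241, 80) [0.5892 0.0636 0.079 ]
(243, 221) [0.4696 0.0604 0.079 ]
(98, 221) [0.4686 0.1801 0.079 ]
```

The two views agree to about 2 mm: tip z comes out at 0.0506 against 0.048, and knob to dot at 174.6 mm against 175. The beaker and pan both lie about 0.54 m from the base, so I'll swing around the base and pour with a side grasp by rolling about the tool axis.

```bash
R='[-0.044,-0.013,0,0,0,4.4,1]'; python3 -m pendant '[[[-0.044,-0.013,0,0,0,4.4,1],[-0.044,-0.013,0,0,0,4.4,1],[-0.044,-0.013,0,0,0,4.4,1],[-0.044,-0.013,0,0,0,4.4,1],[-0.044,-0.013,0,0,0,4.4,1],[-0.044,-0.013,0,0,0,4.4,1],[-0.044,-0.013,0,0,0,4.4,1],[-0.044,-0.013,0,0,0,4.4,1],[-0.044,-0.003,0,0,0,4.6,1],[-0.044,-0.003,0,0,0,4.6,1]]]' 60
python3 - <<'E'
from h import *
s=robot.get_state();print(s['q'],s['position'],s['ee_rot'],np.hypot(*s['position'][:2]))
E
```

```text
time: 1.15
position: [0.4978, 0.228, 0.2313]
ee_rot: [3.141, -0.0, 1.975]
force: [1.6, 0.5, -0.4]
finger_gap: 1.002
gripper_force: 0.0
[ 0.374   0.3374  1.8327  0.      0.9712 -0.0298] [0.4978 0.228  0.2313] [ 3.1413 -0.      1.9746] 0.5475420628345941
```

```bash
python3 -m pendant '[[[-0.045,-0.002,0,0,0,4.8,1],[-0.045,-0.002,0,0,0,4.8,1],[-0.045,-0.002,0,0,0,4.8,1],[-0.045,-0.002,0,0,0,4.8,1],[-0.045,-0.002,0,0,0,4.8,1],[-0.045,-0.002,0,0,0,4.8,1],[-0.045,-0.002,0,0,0,4.8,1],[-0.045,-0.002,0,0,0,4.8,1],[-0.045,-0.002,0,0,0,4.8,1],[-0.045,-0.002,0,0,0,4.8,1]]]'
python3 -m pendant '[[[-0.045,-0.002,0,0,0,4.8,1],[-0.045,-0.002,0,0,0,4.8,1],[0,0,0,8,0,0,1],[0,0,0,8,0,0,1],[0,0,0,8,0,0,1],[0,0,0,8,0,0,1],[0,0,0,8,0,0,1],[0,0,0,8,0,0,1],[0,0,0,0,0,0,1],[0,0,0,0,0,0,1]]]'
python3 - <<'E'
from h import *
s=robot.get_state();print(s['q'],s['position'],s['ee_rot'],np.hypot(*s['position'][:2]),np.degrees(np.arctan2(s['position'][1],s['position'][0])))
E
```

```text
time: 2.15
position: [0.4904, -0.2096, 0.2312]
ee_rot: [3.141, 0.0, 1.137]
force: [0.5, 0.1, 0.1]
finger_gap: 1.0
gripper_force: 0.0
time: 3.15
position: [0.4465, -0.2861, 0.2299]
ee_rot: [-2.305, -0.0, 0.973]
force: [0.4, -0.5, 0.4]
finger_gap: 1.003
gripper_force: 0.0
[-0.6172  0.8154  1.2716 -0.0149  1.8913 -0.0174] [ 0.4465 -0.2861  0.2299] [-2.3047 -0.      0.9726] 0.5302639828152805 -32.652741921229406
```

```bash
python3 -m pendant '[[[0,0,0,-8.5,0,0,1],[0,0,0,-8.5,0,0,1],[0,0,0,-8.5,0,0,1],[0,0,0,-8.5,0,0,1],[0,0,0,-8.5,0,0,1],[0,0,0,-8.5,0,0,1],[0,0,0,-8.5,0,0,1],[0,0,0,-8.5,0,0,1],[0,0,0,-8.5,0,0,1],[0,0,0,-8.5,0,0,1]]]'
cat > fk.py <<'E'
from h import *
from scipy.optimize import least_squares
D=[([.4809,1.5969,1.0651],.6495,.2306),([.3374,1.8327,.9712],.5475,.2313),([.8154,1.2716,1.8913],.5303,.2299)]
s=robot.get_state();q=s['q'];D.append((q[[1,2,4]],np.hypot(*s['position'][:2]),s['position'][2]))
def fk(p,q):
    a,h,L2,L3,b,T=p;t=q[0]+q[1];e=t+q[2]
    return np.array([a+L2*np.sin(q[0])+L3*np.sin(t)+b*np.cos(t)+T*np.sin(e),h+L2*np.cos(q[0])+L3*np.cos(t)-b*np.sin(t)+T*np.cos(e)])
f=lambda p:np.concatenate([fk(p,d[0])-d[1:] for d in D])
if __name__=="__main__":
    print(q,s['position'],s['ee_rot'])
    p=least_squares(f,[0,.4,.4,.4,0,.25]).x;print(p,f(p))
E
python3 fk.py
```

```text
time: 4.15
position: [0.4488, -0.2795, 0.2368]
ee_rot: [2.602, -0.021, 0.988]
force: [1.0, 0.9, -0.4]
finger_gap: 0.998
gripper_force: 0.0
[-0.6519  0.1118  2.3072  0.2828  0.1922 -0.327 ] [ 0.4488 -0.2795  0.2368] [ 2.6017 -0.0205  0.9884]
[0.0051 0.3049 0.6004 0.4343 0.0259 0.3732] [-0.0001 -0.0001  0.0005  0.0006 -0.0003 -0.0003 -0.0001 -0.0001]
```

```bash
cat > ik.py <<'E'
from h import *
from scipy.optimize import least_squares
from scipy.spatial.transform import Rotation as Ro
P=dict(a=.0051,h=.3049,L2=.6004,L3=.4343,b=.0259,T=.3732)
lo=np.array([-2.75,-.82,.23,-1.56,.09,-2.92]);hi=np.array([2.75,2.05,2.67,4.7,2.69,2.92])
def fk(q,p=P):
    t=q[1]+q[2];c,s=np.cos(q[0]),np.sin(q[0])
    r=p['a']+p['L2']*np.sin(q[1])+p['L3']*np.sin(t)+p['b']*np.cos(t);z=p['h']+p['L2']*np.cos(q[1])+p['L3']*np.cos(t)-p['b']*np.sin(t)
    R=Ro.from_euler('ZYZYZ',[q[0],t,q[3],q[4],q[5]])*OFF
    return np.array([c*r,s*r,z])+R.as_matrix()[:,2]*p['T'],R
OFF=Ro.identity()
q0=np.array([1.1354,.4809,1.5969,0,1.0651,-.0466]);OFF=fk(q0)[1].inv()*Ro.from_euler('xyz',[-3.1404,0,2.7528])
OFF=Ro.from_euler('z',OFF.as_rotvec()[2])
def ik(pos,R,seed):
    def f(q):
        x,r=fk(q);return np.r_[(x-pos)*5,(r*R.inv()).as_rotvec(),.0002*(q-seed)]
    s=least_squares(f,np.clip(seed,lo+.01,hi-.01),bounds=(lo+.03,hi-.03));return s.x,np.linalg.norm(f(s.x)[:6])
def Rt(yaw,tilt,roll=0):
    """tool z at azimuth yaw, tilt below level; roll 0 = tool x up, roll turns about tool z (deg)"""
    y,t=np.radians([yaw,tilt]);z=np.array([np.cos(y)*np.cos(t),np.sin(y)*np.cos(t),-np.sin(t)]);r=np.array([np.sin(y),-np.cos(y),0])
    return Ro.from_matrix(np.c_[np.cross(r,z),r,z])*Ro.from_euler('z',roll,degrees=True)
E
python3 - <<'E'
from ik import *
s=robot.get_state();x,r=fk(s['q']);print(OFF.as_rotvec(),x-s['position'],(r*Ro.from_euler('xyz',s['ee_rot']).inv()).as_rotvec())
def best(pos,R,q1):
    out=[]
    for q4 in(-1,0,1,2.2,3.1,4):
        for q5 in(.6,1.6):
            for q6 in(-1.5,1.5):
                q,e=ik(pos,R,np.array([q1,.5,1.8,q4,q5,q6]))
                if e<2e-3: return q
B=np.array([.457,-.289,.058]);Pn=np.array([.529,.122,.165])
for yaw in(-140,-110,-80,-50,-20,10,40,70,100):
  for tilt in(15,30,45):
    R=Rt(yaw,tilt);q=best(B+R.as_matrix()[:,2]*.025,R,-.6)
    if q is not None: print('B',yaw,tilt,q)
  for tilt in(0,20):
    for roll in (-130,0,130):
      R=Rt(yaw,tilt,roll);q=best(Pn+R.as_matrix()[:,2]*.025,R,.2)
      if q is not None: print('P',yaw,tilt,roll,q)
E
```

```text
Traceback (most recent call last):
  File "ik.py", line 12, in <module>
    q0=np.array([1.1354,.4809,1.5969,0,1.0651,-.0466]);OFF=fk(q0)[1].inv()*Ro.from_euler('xyz',[-3.1404,0,2.7528])
                                                           ~~^^^^
  File "ik.py", line 9, in fk
    R=Ro.from_euler('ZYZYZ',[q[0],t,q[3],q[4],q[5]])*OFF
      ~~~~~~~~~~~~~^^^^^^^^^^^^^^^^^^^^^^^^^^^^^^^^^
  File "scipy/spatial/transform/_rotation.pyx", line 1413, in scipy.spatial.transform._rotation.Rotation.from_euler
ValueError: Expected axis specification to be a non-empty string of upto 3 characters, got ZYZYZ
```

```bash
sed -i "s/Ro.from_euler('ZYZYZ',\[q\[0\],t,q\[3\],q\[4\],q\[5\]\])/Ro.from_euler('ZYZ',[q[0],t,q[3]])*Ro.from_euler('YZ',[q[4],q[5]])/" ik.py
cat > scan.py <<'E'
from ik import *
def best(pos,R,q1):
    for q4 in(-1,0,1,2.2,3.1,4):
        for q5 in(.6,1.6):
            for q6 in(-1.5,1.5):
                q,e=ik(pos,R,np.array([q1,.5,1.8,q4,q5,q6]))
                if e<2e-3: return q
E
time timeout 500 python3 - <<'E'
from scan import *
s=robot.get_state();x,r=fk(s['q']);print(OFF.as_rotvec(),x-s['position'],(r*Ro.from_euler('xyz',s['ee_rot']).inv()).as_rotvec())
B=np.array([.457,-.289,.058]);Pn=np.array([.529,.122,.165])
for yaw in(-140,-110,-80,-50,-20,10,40,70,100):
  for tilt in(15,30,45):
    R=Rt(yaw,tilt);q=best(B+R.as_matrix()[:,2]*.025,R,-.6)
    if q is not None: print('B',yaw,tilt,q,flush=True)
  for tilt in(0,20):
    for roll in (-130,0,130):
      R=Rt(yaw,tilt,roll);q=best(Pn+R.as_matrix()[:,2]*.025,R,.2)
      if q is not None: print('P',yaw,tilt,roll,q,flush=True)
E
```

```text
[0.     0.     1.5708] [-0.0148 -0.0267  0.0017] [-0.  0.  0.]
B -140 15 [-0.1015  1.1493  1.5428 -0.7669  1.6303 -1.8883]
B -140 30 [-0.1375  1.0047  1.6439 -0.7093  1.4045 -1.9347]
B -140 45 [-0.1998  0.8681  1.748  -0.6444  1.1694 -2.011 ]
P -140 0 -130 [ 0.41    1.26    1.0897 -0.3993  2.3218  2.1631]
P -140 0 0 [ 0.41    1.26    1.0897 -0.3993  2.3218 -1.8511]
P -140 0 130 [ 0.41    1.26    1.0897 -0.3993  2.3218  0.4178]
P -140 20 -130 [ 0.4029  1.0818  1.1993 -0.3127  2.0472  2.1926]
P -140 20 0 [ 0.4029  1.0818  1.1993 -0.3127  2.0472 -1.8216]
P -140 20 130 [ 0.4029  1.0818  1.1993 -0.3127  2.0472  0.4473]
B -110 15 [ 0.0473  1.0915  1.9104 -1.1439  1.365  -1.7024]
B -110 30 [-0.0101  0.9355  1.9807 -1.1229  1.1341 -1.8055]
B -110 45 [-0.1061  0.7956  2.0301 -1.0636  0.903  -1.9649]
P -110 0 -130 [ 0.6061  1.1775  1.3505 -0.7132  2.0602  2.0572]
P -110 0 0 [ 0.6061  1.1775  1.3505 -0.7132  2.0602 -1.957 ]
P -110 0 130 [ 0.6061  1.1775  1.3505 -0.7132  2.0602  0.3119]
P -110 20 -130 [ 0.5904  0.9963  1.4384 -0.6069  1.8055  2.0383]
P -110 20 0 [ 0.5904  0.9963  1.4384 -0.6069 
[... 2621 characters left out ...]
4184  0.8101  2.2341  1.4665  1.2302 -1.4676]
P 70 20 130 [-0.4184  0.8101  2.2341  1.4665  1.2302  0.8013]
B 100 15 [-0.8774  1.218   1.2855  0.5245  1.8669 -1.2568]
B 100 30 [-0.8552  1.0718  1.4145  0.4631  1.6268 -1.251 ]
B 100 45 [-0.8161  0.9284  1.559   0.4068  1.3682 -1.2233]
P 100 0 -130 [-0.3586  1.0771  1.7832  1.0551  1.7124  2.6874]
P 100 0 0 [-0.3586  1.0771  1.7832  1.0551  1.7124 -1.3269]
P 100 0 130 [-0.3586  1.0771  1.7832  1.0551  1.7124  0.9421]
P 100 20 -130 [-0.3293  0.8724  1.8474  0.9783  1.4441  2.8132]
P 100 20 0 [-0.3293  0.8724  1.8474  0.9783  1.4441 -1.2011]
P 100 20 130 [-0.3293  0.8724  1.8474  0.9783  1.4441  1.0679]
real	0m22.851s
user	0m23.084s
sys	0m0.179s
```

```bash
cat >> ik.py <<'E'
def now():
    s=robot.get_state();return s['position'],Ro.from_euler('xyz',s['ee_rot']),s['q']
def to_tool(pos,R,x=None,r=None):
    """shift (tool axes of the start) and rotvec deg (tool axes) from now to pose"""
    if x is None:x,r,_=now()
    return r.inv().apply(pos-x),np.degrees((r.inv()*R).as_rotvec())
def sim(rows,x=None,r=None,q=None):
    """rows [(dx,dy,dz,rx,ry,rz,n)]; prints end of each block, IK error, q, max step over limit"""
    if x is None:x,r,q=now()
    off=x-fk(q)[0]
    for w in rows:
        m=e=0
        for k in range(w[6]):
            x=x+r.apply(w[:3]);r=r*Ro.from_rotvec(w[3:6],degrees=True)
            q2,e1=ik(x-off,r,q);m=max(m,np.max(abs(q2-q)/np.array([1.89,1.89,2.39,3.01,3.01,3.01]))*10/.7);e=max(e,e1);q=q2
        print('end',x,'err %.4f rate %.2f'%(e,m),q)
    return x,r,q
E
python3 - <<'E'
from ik import *
import ik
x,r,q=now()
D=[([1.1354,.4809,1.5969,0,1.0651,-.0466],[.2462,.6011,.2306]),([.374,.3374,1.8327,0,.9712,-.0298],[.4978,.228,.2313]),([-.6172,.8154,1.2716,-.0149,1.8913,-.0174],[.4465,-.2861,.2299]),(q,x)]
k=list(P)
f=lambda p:np.concatenate([fk(np.array(a),dict(zip(k,p)))[0]-b for a,b in D])
s=least_squares(f,list(P.values()));print(dict(zip(k,s.x.round(4))),f(s.x))
E
```

```text
{'a': np.float64(-0.0568), 'h': np.float64(0.2803), 'L2': np.float64(0.6571), 'L3': np.float64(0.4668), 'b': np.float64(0.0043), 'T': np.float64(0.4009)} [ 0.0291 -0.0093  0.0009  0.0085 -0.0293  0.0013 -0.0193 -0.024  -0.0018
 -0.0168 -0.0233 -0.0004]
```

```bash
sed -i "s/T=.3732)/T=.3732,d=.03)/; s/return np.array(\[c\*r,s\*r,z\])+/return np.array([c*r-s*p['d'],s*r+c*p['d'],z])+/" ik.py
python3 - <<'E'
from ik import *
x,r,q=now()
D=[([1.1354,.4809,1.5969,0,1.0651,-.0466],[.2462,.6011,.2306]),([.374,.3374,1.8327,0,.9712,-.0298],[.4978,.228,.2313]),([-.6172,.8154,1.2716,-.0149,1.8913,-.0174],[.4465,-.2861,.2299]),(q,x)]
k=list(P)
f=lambda p:np.concatenate([fk(np.array(a),dict(zip(k,p)))[0]-b for a,b in D])
s=least_squares(f,list(P.values()));P.update(zip(k,s.x));print({a:round(float(b),4) for a,b in P.items()},f(s.x))
import re;t=open('ik.py').read();t=re.sub(r'P=dict\(.*\)',"P="+repr({a:round(float(b),4) for a,b in P.items()}),t,count=1);open('ik.py','w').write(t)
for yaw in(40,55):
    R=Rt(yaw,20);z=R.as_matrix()[:,2];G=np.array([.457,-.289,.056])+z*.025
    pre=G-z*.12;hi_=pre+[0,0,.06]
    sh,rv=to_tool(hi_,R);n=int(np.ceil(np.linalg.norm(rv)/7.5));print(yaw,G,pre,'shift',sh,'rv',rv,n)
    st=sim([(*sh/8,0,0,0,8),(0,0,0,*rv/n,n)]);
    sh2,rv2=to_tool(pre,R,*st[:2]);print(sh2)
    st=sim([(*sh2/3,0,0,0,3),(0,0,.02,0,0,0,6)],*st)
E
```

```text
{'a': 0.0002, 'h': 0.3178, 'L2': 0.5971, 'L3': 0.4449, 'b': 0.033, 'T': 0.3716, 'd': 0.0303} [-0.      0.      0.      0.0001 -0.      0.     -0.     -0.     -0.
  0.      0.     -0.    ]
40 [ 0.475  -0.2739  0.0474] [ 0.3886 -0.3464  0.0885] shift [-0.0907 -0.0561  0.0673] rv [16.7258 62.1709 32.1503] 10
end [ 0.3886 -0.3464  0.1485] err 0.0000 rate 1.55 [-0.9213  0.308   2.4126  2.0035  0.208  -2.2958]
end [ 0.3886 -0.3464  0.1485] err 0.0000 rate 2.46 [-1.4137  0.8687  1.9109  0.9519  1.4218 -1.2588]
[-0.0564  0.      0.0205]
end [ 0.3886 -0.3464  0.0885] err 0.0000 rate 0.27 [-1.4137  0.9749  1.8933  0.9647  1.3709 -1.3323]
end [ 0.475  -0.2739  0.0474] err 0.0000 rate 0.24 [-1.2324  1.0399  1.9741  1.171   1.2691 -1.4457]
55 [ 0.4705 -0.2698  0.0474] [ 0.4058 -0.3621  0.0885] shift [-0.0944 -0.0363  0.079 ] rv [26.0785 66.6209 19.9121] 10
end [ 0.4058 -0.3621  0.1485] err 0.0000 rate 1.41 [-0.9096  0.3299  2.3646  1.9042  0.1937 -2.1837]
end [ 0.4058 -0.3621  0.1485] err 0.0000 rate 2.77 [-1.3083  0.9308  1.6715  0.8043  1.5872 -1.1662]
[-0.0564 -0.      0.0205]
end [ 0.4058 -0.3621  0.0885] err 0.0000 rate 0.24 [-1.3083  1.0236  1.655   0.8048  1.5343 -1.2212]
end [ 0.4705 -0.2698  0.0474] err 0.0000 rate 0.19 [-1.1674  1.0591  1.7906  0.9473  1.385  -1.3195]
```

```bash
python3 - <<'E'
from ik import *
yaw=50;R=Rt(yaw,20);z=R.as_matrix()[:,2];G=np.array([.457,-.289,.056])+z*.025;pre=G-z*.12
_,rv=to_tool(pre,R);print('rv',rv,rv/12)
st=sim([(0,0,0,*rv/12,12)]);sh,_=to_tool(pre,R,*st[:2]);print('shift',sh,sh/5)
st=sim([(*sh/5,0,0,0,5),(0,0,.02,0,0,0,6)],*st)
up=np.array([0,0,.2]);sh=R.inv().apply(up);print('lift',sh,sh/8)
st=sim([(*sh/8,0,0,0,8)],*st)
bzt=R.inv().apply([0,0,1])
for tilt in(0,10):
  for roll in(100,120,140,160):
    Rp=Rt(yaw,tilt,roll);bz=Rp.apply(bzt);dn=np.array([0,0,-1])-bz*(-bz[2]);dn/=np.linalg.norm(dn)
    m=bz*.022;lip=m+dn*.033;print(tilt,roll,'bz',bz,'mouth',m,'lip',lip)
Rp=Rt(yaw,5,0);lift=st
for h in(.25,.16):
    gp=np.array([.50,.14,h])+Rp.as_matrix()[:,2]*.025
    sh,rv=to_tool(gp,Rp,*st[:2]);n=12;print(sh,rv)
    st=sim([(*sh/n,0,0,0,n),(0,0,0,*rv/4,4)],*st)
sim([(0,0,0,0,0,8,20)],*st)
E
```

```text
rv [22.9806 65.2198 24.0383] [1.9151 5.435  2.0032]
end [ 0.4488 -0.2795  0.2368] err 0.0000 rate 1.99 [-1.2328  0.7235  1.8918  0.9437  1.5156 -1.1231]
shift [-0.1706  0.0124 -0.035 ] [-0.0341  0.0025 -0.007 ]
end [ 0.3996 -0.3574  0.0885] err 0.0000 rate 0.43 [-1.3442  1.005   1.7339  0.8534  1.4778 -1.2511]
end [ 0.4721 -0.271   0.0474] err 0.0000 rate 0.21 [-1.1909  1.0505  1.8512  1.016   1.3422 -1.3542]
lift [ 0.1879  0.     -0.0684] [ 0.0235  0.     -0.0086]
end [ 0.4721 -0.271   0.2474] err 0.0000 rate 0.33 [-1.1909  0.7075  1.886   0.978   1.5105 -1.0929]
0 100 bz [ 0.4891 -0.8568 -0.1632] mouth [ 0.0108 -0.0189 -0.0036] lip [ 0.0081 -0.0142 -0.0361]
0 120 bz [ 0.4036 -0.7851 -0.4698] mouth [ 0.0089 -0.0173 -0.0103] lip [ 0.0018 -0.0035 -0.0395]
0 140 bz [ 0.2429 -0.6503 -0.7198] mouth [ 0.0053 -0.0143 -0.0158] lip [-0.003   0.0079 -0.0387]
0 160 bz [ 0.0264 -0.4686 -0.883 ] mouth [ 0.0006 -0.0103 -0.0194] lip [-0.0011  0.0188 -0.0349]
10 100 bz [ 0.4742 -0.8746 -0.1013] mouth [ 0.0104 -0.0192 -0.0022] lip [ 0.0088 -0.0163 -0.0351]
10 120 bz [ 0.3545 -0.8436 -0.4033] mouth [ 0.0078 -0.0186 -0.0089] lip [ 0.0026 -0.0063 -0.0391]
10 140 bz [ 0.1659 -0.742  -0.6495] mouth [ 0.0036 -0.0163 -0.0143] lip [-0.001   0.0046 -0.0394]
10 160 bz [-0.0689 -0.5821 -0.8102] mouth [-0.0015 -0.0128 -0.0178] lip [ 0.0016  0.0137 -0.0372]
[ 0.1227 -0.2428  0.336 ] [-0. 15.  0.]
end [0.516  0.1591 0.2478] err 0.0000 rate 0.79 [-0.4536  0.5685  2.5262  1.7985  1.2108 -1.5222]
end [0.516  0.1591 0.2478] err 0.0000 rate 0.60 [-0.5206  0.8814  2.5477  1.7655  1.5371 -1.8539]
[-0.0897  0.      0.0078] [ 0. -0.  0.]
end [0.516  0.1591 0.1578] err 0.0000 rate 0.18 [-0.5206  1.1414  2.4941  1.7683  1.5774 -2.0562]
end [0.516  0.1591 0.1578] err 0.0000 rate 0.00 [-0.5206  1.1414  2.4941  1.7683  1.5774 -2.0562]
end [0.516  0.1591 0.1578] err 0.0000 rate 0.66 [-0.5206  1.1414  2.4941  1.7683  1.5774  0.7363]
```

```bash
python3 -m pendant '[[[0,0,0,0.5,1.4,0.5,1],[0,0,0,0.5,1.4,0.5,1],[0,0,0,0.9,2.7,1,1],[0,0,0,1.9,5.4,2,1],[0,0,0,1.9,5.4,2,1],[0,0,0,1.9,5.4,2,1],[0,0,0,1.9,5.4,2,1],[0,0,0,1.9,5.4,2,1],[0,0,0,1.9,5.4,2,1],[0,0,0,1.9,5.4,2,1]]]'
python3 - <<'E'
from ik import *
yaw=50;R=Rt(yaw,20);z=R.as_matrix()[:,2];G=np.array([.457,-.289,.056])+z*.025;pre=G-z*.12
sh,rv=to_tool(pre,R);print(sh,rv,now()[2])
n=4;st=sim([(0,0,0,*rv/n,n)]);print(to_tool(pre,R,*st[:2]))
E
```

```text
time: 5.15
position: [0.4515, -0.2814, 0.2369]
ee_rot: [2.87, -0.824, 1.03]
force: [0.3, 0.1, -0.9]
finger_gap: 1.0
gripper_force: 0.0
[-0.1713 -0.0142  0.0307] [ 7.6159 21.8663  7.7705] [-1.1614  0.4592  2.0278  0.9251  1.1577 -1.1162]
end [ 0.4515 -0.2814  0.2369] err 0.0000 rate 0.51 [-1.2297  0.7257  1.885   0.9462  1.517  -1.1185]
(array([-0.1708,  0.0091, -0.0353]), array([-0., -0.,  0.]))
```

```bash
python3 -m pendant '[[[0,0,0,1.9,5.5,1.9,1],[0,0,0,1.9,5.5,1.9,1],[0,0,0,1.9,5.5,1.9,1],[0,0,0,1.9,5.4,2,1],[-0.034,0.002,-0.007,0,0,0,1],[-0.034,0.002,-0.007,0,0,0,1],[-0.034,0.002,-0.007,0,0,0,1],[-0.034,0.002,-0.007,0,0,0,1],[-0.034,0.001,-0.007,0,0,0,1],[0,0,0,0,0,0,1]]]'
python3 - <<'E'
from ik import *
R=Rt(50,20);z=R.as_matrix()[:,2];G=np.array([.457,-.289,.056])+z*.025
print(to_tool(G,R))
i=robot.camera_info("wrist");E=i['extrinsics'];f=192/np.tan(np.radians(i['fovy']/2))
def pj(X):
    c=np.linalg.inv(E)@np.r_[X,1];return i['cx']-f*c[0]/c[2],i['cy']+f*c[1]/c[2]
im=robot.camera("wrist");cv2.imwrite("pics/w1.png",im[:,:,::-1])
print('rim',pj([.457,-.289,.078]),pj([.457,-.289,.003]))
E
```

```text
time: 6.15
position: [0.3993, -0.3575, 0.0853]
ee_rot: [-3.136, -1.218, 0.867]
force: [-0.3, -0.2, 0.7]
finger_gap: 0.998
gripper_force: 0.0
(array([0.0035, 0.0002, 0.1192]), array([-0.0242,  0.1913, -0.1053]))
rim (np.float64(257.11286182213297), np.float64(163.31496380458884)) (np.float64(257.051244460263), np.float64(237.21899991274938))
```

View pics/w1.png

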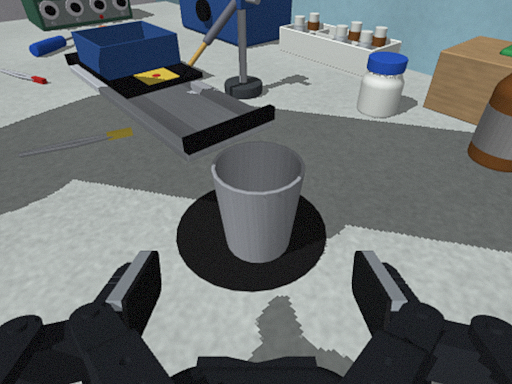

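The wrist view shows the rim centred at (259,167), as predicted, and the open pads straddling it at about 150 and 360. I'll move in and grip.

```bash
python3 -m pendant '[[[0.001,0,0.02,0,0,0,1],[0.001,0,0.02,0,0,0,1],[0.001,0,0.02,0,0,0,1],[0,0,0.02,0,0,0,1],[0,0,0.02,0,0,0,1],[0,0,0.019,0,0,0,1],[0,0,0,0,0,0,1],[0,0,0,0,0,0,0],[0,0,0,0,0,0,0],[0,0,0,0,0,0,0]]]' 40
python3 -m pendant '[[[0,0,0,0,0,0,0],[0,0,0,0,0,0,0],[0,0,0,0,0,0,0]]]' 40
```

```text
time: 7.2
position: [0.4726, -0.2699, 0.049]
ee_rot: [-3.135, -1.223, 0.867]
force: [0.4, -1.1, 0.2]
finger_gap: 0.726
gripper_force: 43.1
time: 7.5
position: [0.4728, -0.2697, 0.049]
ee_rot: [-3.134, -1.223, 0.867]
force: [0.3, -2.6, 2.4]
finger_gap: 0.724
gripper_force: 43.1
```

```bash
python3 -m pendant '[[[0.01,0,-0.0036,0,0,0,0],[0.0235,0,-0.0086,0,0,0,0],[0.0235,0,-0.0086,0,0,0,0],[0.0235,0,-0.0086,0,0,0,0],[0.0235,0,-0.0086,0,0,0,0],[0.0235,0,-0.0086,0,0,0,0],[0.0235,0,-0.0086,0,0,0,0],[0.0235,0,-0.0086,0,0,0,0],[0.0135,0,-0.005,0,0,0,0],[0,0,0,0,0,0,0]]]'
python3 - <<'E'
from ik import *
cv2.imwrite("pics/w2.png",np.hstack([robot.camera("wrist")[:,:,::-1]]))
R=Rt(50,20);Rp=Rt(50,5)
gp=np.array([.52,.14,.25])+Rp.as_matrix()[:,2]*.025
sh,rv=to_tool(gp,R);print(sh,sh/12,to_tool(gp,Rp)[1])
st=sim([(*sh/12,0,0,0,12),(0,0,0,0,3.75,0,4)])
for h in(.165,):
    g2=gp.copy();g2[2]=h-.002;print(to_tool(g2,Rp,*st[:2]))
E
```

```text
time: 8.5
position: [0.4728, -0.2702, 0.2506]
ee_rot: [-3.14, -1.222, 0.874]
force: [0.4, 0.0, -3.0]
finger_gap: 0.724
gripper_force: 43.7
[ 0.1246 -0.2264  0.3484] [ 0.0104 -0.0189  0.029 ] [-0.1592 14.9782 -0.0713]
end [0.536  0.1591 0.2478] err 0.0000 rate 0.77 [-0.428   0.5686  2.4817  1.8045  1.1995 -1.4744]
end [0.536  0.1591 0.2478] err 0.0000 rate 0.56 [-0.4904  0.8615  2.5038  1.7898  1.5312 -1.7881]
(array([-0.0845,  0.0002,  0.0074]), array([-0.1481, -0.0218, -0.0912]))
```

View pics/w2.png

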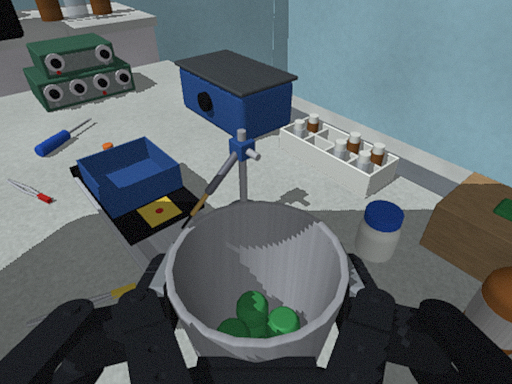

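The beaker is held level with the beads inside, and the rim is at about (258,250). I'll carry it over the pan.

```bash
python3 -m pendant '[[[0.005,-0.009,0.0145,0,0,0,0],[0.0104,-0.0189,0.029,0,0,0,0],[0.0104,-0.0189,0.029,0,0,0,0],[0.0104,-0.0189,0.029,0,0,0,0],[0.0104,-0.0189,0.029,0,0,0,0],[0.0104,-0.0189,0.029,0,0,0,0],[0.0104,-0.0189,0.029,0,0,0,0],[0.0104,-0.0189,0.029,0,0,0,0],[0.0104,-0.0189,0.029,0,0,0,0],[0.0104,-0.0189,0.029,0,0,0,0]]]'
python3 -m pendant '[[[0.0104,-0.0189,0.029,0,0,0,0],[0.0104,-0.0189,0.029,0,0,0,0],[0.005,-0.009,0.0145,0,0,0,0],[0,0,0,0,3.75,0,0],[0,0,0,0,3.75,0,0],[0,0,0,0,3.75,0,0],[0,0,0,0,3.75,0,0],[0,0,0,0,0,0,0],[0,0,0,0,0,0,0]]]'
python3 - <<'E'
from ik import *
Rp=Rt(50,5);gp=np.array([.52,.14,.160])+Rp.as_matrix()[:,2]*.025
print(to_tool(gp,Rp),now()[2])
sh,_=to_tool(gp,Rp);st=sim([(*sh/4,0,0,0,4),(0,0,0,0,0,8,18)])
E
```

```text
time: 9.55
position: [0.5225, 0.0706, 0.2472]
ee_rot: [-3.127, -1.222, 0.861]
force: [1.5, 0.1, -2.2]
finger_gap: 0.726
gripper_force: 43.7
time: 10.45
position: [0.536, 0.1584, 0.2467]
ee_rot: [-3.072, -1.482, 0.806]
force: [-0.8, -0.3, -2.3]
finger_gap: 0.728
gripper_force: 44.2
(array([-0.0885,  0.0001,  0.0084]), array([-0.1622,  0.0881, -0.3397])) [-0.4922  0.8621  2.5028  1.7883  1.5288 -1.7835]
end [0.536  0.1591 0.1578] err 0.0000 rate 0.50 [-0.4904  1.1101  2.4539  1.7938  1.573  -1.9777]
end [0.536  0.1591 0.1578] err 0.0000 rate 0.66 [-0.4904  1.1101  2.4539  1.7938  1.573   0.5356]
```

```bash
python3 -m pendant '[[[-0.022,0,0.002,0,0,0,0],[-0.022,0,0.002,0,0,0,0],[-0.022,0,0.002,0,0,0,0],[-0.022,0,0.002,0,0,0,0],[0,0,0,0,0,5,0],[0,0,0,0,0,8,0],[0,0,0,0,0,8,0],[0,0,0,0,0,8,0],[0,0,0,0,0,8,0],[0,0,0,0,0,8,0]]]'
python3 -m pendant '[[[0,0,0,0,0,7,0],[0,0,0,0,0,6,0],[0,0,0,0,0,5,0],[0,0,0,0,0,4,0],[0,0,0,0,0,4,0],[0,0,0,0,0,4,0],[0,0,0,0,0,4,0],[0,0,0,0,0,4,0],[0,0,0,0,0,4,0],[0,0,0,0,0,4,0]]]'
python3 -m pendant '[[[0,0,0,0,0,4,0],[0,0,0,0,0,4,0],[0,0,0,0,0,4,0],[0,0,0,0,0,4,0],[0,0,0,0,0,5,0],[0,0,0,0,0,5,0],[0,0,0,0,0,6,0],[0,0,0,0,0,7,0],[0,0,0,0,0,8,0],[0,0,0,0,0,8,0]]]'
python3 -m pendant '[[[0,0,0,0,0,8,0],[0,0,0,0,0,0,0],[0,0,0,0,0,0,0],[0,0,0,0,0,0,0]]]'
python3 - <<'E'
from h import *
t=robot.camera("top")[:,:,::-1];s=robot.camera("side")[:,:,::-1]
a=cv2.resize(t[150:260,150:300],None,fx=2.6,fy=2.6);b=cv2.resize(s[130:280,190:340],None,fx=2.6,fy=2.6)
c=np.zeros((390,390+390,3),np.uint8);c[:286,:390]=a;c[:,390:]=b;cv2.imwrite("pics/p1.png",c)
print(robot.get_state()['ee_rot'],robot.get_state()['q'])
E
```

```text
time: 11.45
position: [0.5365, 0.159, 0.1604]
ee_rot: [-1.694, -0.775, -0.609]
force: [0.1, 1.3, -3.9]
finger_gap: 0.724
gripper_force: 44.3
time: 12.45
position: [0.5366, 0.1589, 0.1604]
ee_rot: [-1.658, 0.021, -0.697]
force: [0.7, 0.2, -1.5]
finger_gap: 0.726
gripper_force: 44.3
time: 13.45
position: [0.5365, 0.159, 0.1606]
ee_rot: [-1.728, 0.979, -0.825]
force: [-0.2, 0.4, -2.5]
finger_gap: 0.727
gripper_force: 44.2
time: 13.85
position: [0.5364, 0.1589, 0.1602]
ee_rot: [-1.765, 1.108, -0.87]
force: [0.2, -0.4, -1.8]
finger_gap: 0.729
gripper_force: 44.2
[-1.7652  1.11   -0.87  ] [-0.4906  1.1067  2.4542  1.7926  1.5748  0.7076]
```

View pics/p1.png

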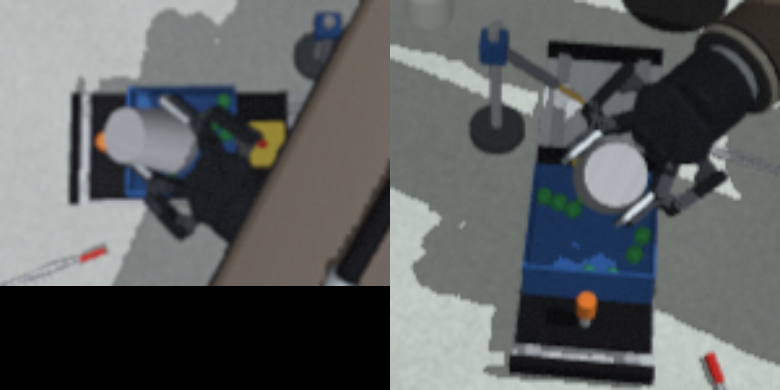

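The side crop shows beads at several spots on the pan floor (left, right and near the knob-side wall) and the beaker upside down. I'll roll back and check the beaker's inside.

```bash
python3 -m pendant '[[[0,0,0,0,0,-5,0],[0,0,0,0,0,-8,0],[0,0,0,0,0,-8,0],[0,0,0,0,0,-8,0],[0,0,0,0,0,-8,0],[0,0,0,0,0,-8,0],[0,0,0,0,0,-8,0],[0,0,0,0,0,-8,0],[0,0,0,0,0,-8,0],[0,0,0,0,0,-8,0]]]'
python3 -m pendant '[[[0,0,0,0,0,-8,0],[0,0,0,0,0,-8,0],[0,0,0,0,0,-8,0],[0,0,0,0,0,-8,0],[0,0,0,0,0,-8,0],[0,0,0,0,0,-8,0],[0,0,0,0,0,-8,0],[0,0,0,0,0,-8,0],[0,0,0,0,0,-8,0],[0,0,0,0,0,-5,0]]]'
python3 -m pendant '[[[0.025,0,-0.002,0,0,0,0],[0.03,0,-0.003,0,0,0,0],[0.03,0,-0.003,0,0,0,0],[0,0,0,0,-3.75,0,0],[0,0,0,0,-3.75,0,0],[0,0,0,0,-3.75,0,0],[0,0,0,0,-3.75,0,0],[0,0,0,0,0,0,0]]]'
python3 - <<'E'
from ik import *
im=robot.camera("wrist");B,l=blobs(im,(45,100,40),(80,255,255),10);print([(c.round(),s.tolist()) for c,s in B])
cv2.imwrite("pics/w3.png",im[:,:,::-1])
# target: foot lands at mat centre; keep orientation R
R=Rt(50,20);z=R.as_matrix()[:,2]
hover=np.array([.461,-.279,.256])+z*.025   # grasp point 53 mm above foot, mat top 3 mm
sh,rv=to_tool(hover,R);print(sh,sh/12,rv,now()[2])
E
```

```text
time: 14.95
position: [0.5363, 0.1589, 0.1598]
ee_rot: [-1.659, -0.23, -0.675]
force: [0.2, 0.3, -1.8]
finger_gap: 0.724
gripper_force: 44.3
time: 15.95
position: [0.5363, 0.1589, 0.1597]
ee_rot: [3.096, -1.485, 0.921]
force: [0.4, 0.2, -1.7]
finger_gap: 0.726
gripper_force: 44.3
time: 16.75
position: [0.5361, 0.1585, 0.2469]
ee_rot: [3.136, -1.223, 0.881]
force: [-1.1, 0.7, -0.8]
finger_gap: 0.724
gripper_force: 44.3
[(array([ 96., 123.]), [34, 77, 157, 127, 4573]), (array([191., 147.]), [190, 140, 3, 15, 21]), (array([187., 158.]), [181, 156, 12, 5, 15]), (array([175., 162.]), [171, 161, 9, 4, 12]), (array([162., 167.]), [156, 165, 14, 6, 20]), (array([140., 176.]), [125, 171, 30, 13, 45]), (array([111., 188.]), [101, 183, 21, 10, 36])]
[-0.1217  0.2224 -0.3397] [-0.0101  0.0185 -0.0283] [-0.1861 -0.1848  0.1373] [-0.4305  0.5754  2.4821  1.8046  1.2042 -1.4851]
```

View pics/w3.png

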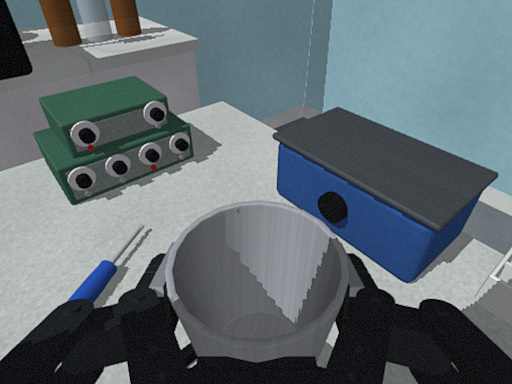

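The wrist view shows an empty beaker with no green inside it. I'll carry it back to the mat.

```bash
python3 -m pendant '[[[-0.0101,0.0185,-0.0283,0,0,0,0],[-0.0101,0.0185,-0.0283,0,0,0,0],[-0.0101,0.0185,-0.0283,0,0,0,0],[-0.0101,0.0185,-0.0283,0,0,0,0],[-0.0101,0.0185,-0.0283,0,0,0,0],[-0.0101,0.0185,-0.0283,0,0,0,0],[-0.0101,0.0185,-0.0283,0,0,0,0],[-0.0101,0.0185,-0.0283,0,0,0,0],[-0.0101,0.0185,-0.0283,0,0,0,0],[-0.0101,0.0185,-0.0283,0,0,0,0]]]'
python3 -m pendant '[[[-0.0101,0.0185,-0.0283,0,0,0,0],[-0.0101,0.0185,-0.0283,0,0,0,0],[0,0,0,0,0,0,0],[-0.0235,0,0.0086,0,0,0,0],[-0.0235,0,0.0086,0,0,0,0],[-0.0235,0,0.0086,0,0,0,0],[-0.0235,0,0.0086,0,0,0,0],[-0.0235,0,0.0086,0,0,0,0],[-0.0235,0,0.0086,0,0,0,0],[0,0,0,0,0,0,0]]]'
python3 - <<'E'
from ik import *
R=Rt(50,20);z=R.as_matrix()[:,2]
print(to_tool(np.array([.461,-.279,.057])+z*.025,R))
t=robot.camera("top");s=robot.camera("side");cv2.imwrite("pics/t2.png",t[:,:,::-1])
for n,im in(("t",t),("s",s)):
    print(n,[(c.round(1).tolist(),q[4]) for c,q in blobs(im,(45,100,40),(80,255,255),6)[0]])
E
```

```text
time: 17.8
position: [0.4844, -0.1919, 0.2453]
ee_rot: [-3.128, -1.227, 0.863]
force: [0.7, 0.6, -0.8]
finger_gap: 0.727
gripper_force: 44.5
time: 18.8
position: [0.4743, -0.2582, 0.0933]
ee_rot: [-3.119, -1.228, 0.855]
force: [-0.0, -0.1, -1.0]
finger_gap: 0.726
gripper_force: 44.4
(array([-0.0425,  0.0035,  0.0141]), array([-0.3209, -0.3575, -0.3476]))
t [([379.9, 95.4], np.int32(437)), ([24.3, 172.3], np.int32(2526)), ([233.4, 193.3], np.int32(57)), ([236.6, 200.9], np.int32(17)), ([205.1, 204.0], np.int32(20)), ([204.8, 211.8], np.int32(20)), ([214.6, 219.4], np.int32(15)), ([223.2, 220.8], np.int32(13))]
s [([174.5, 80.5], np.int32(301)), ([256.8, 206.9], np.int32(123)), ([286.5, 220.2], np.int32(30)), ([284.1, 228.0], np.int32(32))]
```

The top view accounts for all eight beads in the pan: one 57 px cluster, which is three beads, plus five singles. I'll lower the beaker and release it.

```bash
python3 -m pendant '[[[-0.012,0.001,0.004,0,0,0,0],[-0.012,0.001,0.004,-0.3,-0.3,-0.3,0],[-0.009,0.001,0.003,0,0,0,0],[-0.005,0,0.002,0,0,0,0],[-0.004,0,0.001,0,0,0,0],[-0.001,0,0,0,0,0,0],[0,0,0,0,0,0,0]]]'
python3 -m pendant '[[[0,0,0,0,0,0,0.8],[0,0,0,0,0,0,1],[0,0,0,0,0,0,1],[0,0,0,0,0,0,1],[0,0,0,0,0,0,1]]]'
```

```text
time: 19.6
position: [0.4766, -0.2634, 0.051]
ee_rot: [3.131, -1.218, 0.882]
force: [-0.0, 0.1, -1.9]
finger_gap: 0.726
gripper_force: 44.4
time: 20.1
position: [0.4766, -0.2634, 0.051]
ee_rot: [3.131, -1.218, 0.882]
force: [0.7, 0.5, -0.3]
finger_gap: 1.003
gripper_force: 0.0
```

```bash
python3 -m pendant '[[[0,0,-0.02,0,0,0,1],[0,0,-0.02,0,0,0,1],[0,0,-0.02,0,0,0,1],[0,0,-0.02,0,0,0,1],[0,0,-0.02,0,0,0,1],[0,0,-0.02,0,0,0,1],[0.04,0,-0.014,0,0,0,1],[0.04,0,-0.014,0,0,0,1],[0.04,0,-0.014,0,0,0,1],[0.04,0,-0.014,0,0,0,1]]]'
python3 - <<'E'
from ik import *
x,r,q=now();print(x,q)
t=robot.camera("top");s=robot.camera("side")
a=cv2.resize(t[160:270,190:400][:,:,::-1],None,fx=2.2,fy=2.2);b=cv2.resize(s[85:245,225:335][:,:,::-1],None,fx=2.2,fy=2.2)
c=np.zeros((360,710,3),np.uint8);c[:a.shape[0],:a.shape[1]]=a;c[:b.shape[0],465:465+b.shape[1]]=b;cv2.imwrite("pics/p2.png",c)
D=Ro.from_matrix(np.array([[0,1,0],[1,0,0],[0,0,-1.]]))
az=np.arctan2(x[1],x[0]);D0=Ro.from_euler('z',az)*D
_,rv=to_tool(x,D0);print('rv',rv)
st=sim([(0,0,0,*rv/10,10)]);print(st[0],'->')
K=np.array([.529,.208])
mid=np.array([.43,.0,.26])
for p,DD in(((.46,-.05,.26),D),((.529,.208,.20),D)):
    sh,rv=to_tool(np.array(p),DD,*st[:2]);print(sh,rv);n=10;st=sim([(*sh/n,0,0,0,n),(0,0,0,*rv/6,6)],*st)
E
```

```text
time: 21.1
position: [0.4045, -0.3474, 0.2639]
ee_rot: [3.132, -1.218, 0.881]
force: [1.0, -1.1, -0.2]
finger_gap: 1.003
gripper_force: 0.0
[ 0.4045 -0.3474  0.2639] [-1.3334  0.7222  1.7664  0.8603  1.6336 -1.0613]
rv [  0.1074 -69.6292   0.8494]
end [ 0.4051 -0.3485  0.2667] err 0.0000 rate 0.73 [-0.7672  0.2814  1.8183  0.      1.0419 -0.0577]
[ 0.4051 -0.3485  0.2667] ->
[ 0.2622 -0.1528  0.0067] [ -0.       0.     -40.6509]
end [ 0.46 -0.05  0.26] err 0.0000 rate 0.50 [-0.1738  0.1832  1.9727  0.      0.9857  0.5357]
end [ 0.46 -0.05  0.26] err 0.0000 rate 0.56 [-0.1738  0.1832  1.9727 -0.      0.9857 -0.1738]
[0.258 0.069 0.06 ] [-0.  0.  0.]
end [0.529 0.208 0.2  ] err 0.0000 rate 0.43 [0.3213 0.4015 1.82   0.     0.9202 0.3213]
end [0.529 0.208 0.2  ] err 0.0000 rate 0.00 [0.3213 0.4015 1.82   0.     0.9202 0.3213]
```

View pics/p2.png

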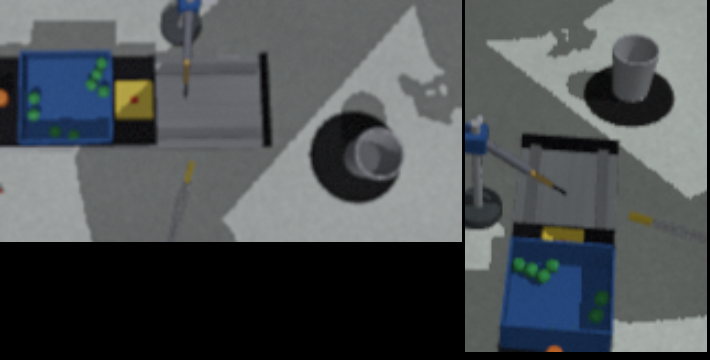

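The crops show eight beads in the pan (4+2+2) and the beaker upright on the mat. Next I'll turn the tool down and go to the knob.

```bash
python3 -m pendant '[[[0,0,0,0,-6.96,0.1,1],[0,0,0,0,-6.96,0.1,1],[0,0,0,0,-6.96,0.1,1],[0,0,0,0,-6.96,0.1,1],[0,0,0,0,-6.96,0.1,1],[0,0,0,0,-6.96,0.1,1],[0,0,0,0,-6.96,0.1,1],[0,0,0,0,-6.96,0.1,1],[0,0,0,0,-6.96,0.1,1],[0,0,0,0,-6.96,0.1,1]]]'
python3 -m pendant '[[[0.0262,-0.0153,0.0007,0,0,0,1],[0.0262,-0.0153,0.0007,0,0,0,1],[0.0262,-0.0153,0.0007,0,0,0,1],[0.0262,-0.0153,0.0007,0,0,0,1],[0.0262,-0.0153,0.0007,0,0,0,1],[0.0262,-0.0153,0.0007,0,0,0,1],[0.0262,-0.0153,0.0007,0,0,0,1],[0.0262,-0.0153,0.0007,0,0,0,1],[0.0262,-0.0153,0.0007,0,0,0,1],[0.0262,-0.0153,0.0007,0,0,0,1]]]'
python3 -m pendant '[[[0,0,0,0,0,-8.1,1],[0,0,0,0,0,-8.1,1],[0,0,0,0,0,-8.1,1],[0,0,0,0,0,-8.1,1],[0,0,0,0,0,-8.1,1],[0,0,0,0,0,0,1]]]'
python3 - <<'E'
from ik import *
x,r,q=now();print(x,q)
D=Ro.from_matrix(np.array([[0,1,0],[1,0,0],[0,0,-1.]]))
sh,rv=to_tool(np.array([.529,.208,.16]),D);print(sh,sh/10,rv)
im=robot.camera("top")
for nm,lo,hi in(("or",(0,150,70),(14,255,255)),("y",(20,150,70),(32,255,255))):print(nm,[(c.round(1),s[4]) for c,s in blobs(im,lo,hi,6)[0]])
E
```

```text
time: 22.2
position: [0.4051, -0.3481, 0.263]
ee_rot: [-3.138, 0.002, 0.857]
force: [-1.2, 1.2, -1.1]
finger_gap: 0.999
gripper_force: 0.0
time: 23.2
position: [0.4607, -0.0482, 0.2568]
ee_rot: [-3.136, -0.002, 0.857]
force: [0.8, 0.6, -0.2]
finger_gap: 1.002
gripper_force: 0.0
time: 23.8
position: [0.4607, -0.0493, 0.2567]
ee_rot: [-3.139, -0.006, 1.567]
force: [0.2, 0.2, -0.0]
finger_gap: 0.998
gripper_force: 0.0
[ 0.4607 -0.0493  0.2567] [-0.1761  0.1899  1.9733  0.0061  0.982  -0.176 ]
[0.257  0.0677 0.0979] [0.0257 0.0068 0.0098] [-0.1586 -0.3247 -0.2019]
or [(array([242.4,  92.3]), np.int32(9)), (array([275.9,  92.3]), np.int32(10)), (array([292. ,  92.9]), np.int32(13)), (array([383.2, 136.7]), np.int32(159)), (array([441. , 179.5]), np.int32(8)), (array([189.8, 204. ]), np.int32(54)), (array([250.5, 205. ]), np.int32(8)), (array([184.9, 247.6]), np.int32(14))]
y [(array([250.2, 204.4]), np.int32(199))]
```

```bash
python3 -m pendant '[[[0.0257,0.0068,0.0098,0,0,0,1],[0.0257,0.0068,0.0098,-0.15,-0.3,-0.2,1],[0.0257,0.0068,0.0098,0,0,0,1],[0.0257,0.0068,0.0098,0,0,0,1],[0.0257,0.0068,0.0098,0,0,0,1],[0.0257,0.0068,0.0098,0,0,0,1],[0.0257,0.0068,0.0098,0,0,0,1],[0.0257,0.0068,0.0098,0,0,0,1],[0.0257,0.0068,0.0098,0,0,0,1],[0.0257,0.0068,0.0098,0,0,0,1]]]'
python3 -m pendant '[[[0,0,0,0,0,0,1],[0,0,0,0,0,0,1]]]'
python3 - <<'E'
from ik import *
D=Ro.from_matrix(np.array([[0,1,0],[1,0,0],[0,0,-1.]]))
i=robot.camera_info("wrist");im=robot.camera("wrist")
B=[(c,s) for c,s in blobs(im,(0,150,70),(14,255,255),60)[0]];print([(c.round(1),s,plane("wrist",c,.070,i)) for c,s in B])
print(now()[0],to_tool(np.array([.529,.208,.045]),D))
E
```

```text
time: 24.85
position: [0.5298, 0.2091, 0.1587]
ee_rot: [3.141, -0.001, 1.563]
force: [0.5, -0.6, 0.9]
finger_gap: 0.995
gripper_force: 0.0
time: 25.05
position: [0.5292, 0.2083, 0.1587]
ee_rot: [-3.141, -0.0, 1.566]
force: [-0.7, 0.3, 0.4]
finger_gap: 1.001
gripper_force: 0.0
[(array([120.6, 152.3]), array([109, 136,  24,  33, 336], dtype=int32), array([0.4338, 0.2405, 0.07  ])), (array([255.9, 191.7]), array([244, 177,  25,  30, 598], dtype=int32), array([0.5293, 0.2107, 0.07  ]))]
[0.5292 0.2078 0.159 ] (array([ 0.0001, -0.0002,  0.114 ]), array([-0.0132, -0.0223, -0.2565]))
```

```bash
python3 -m pendant '[[[0,0,0.02,0,0,0,1],[0.001,0,0.02,0,0,0,1],[0,0,0.02,0,0,0,1],[0,0,0.02,0,0,0,1],[0,0,0.02,0,0,0,1],[0,0,0.014,0,0,0,1],[0,0,0,0,0,0,1]]]'
python3 -m pendant '[[[0,0,0,0,0,0,0],[0,0,0,0,0,0,0],[0,0,0,0,0,0,0],[0,0,0,0,0,0,0],[0,0,0,0,0,0,0],[0,0,0,0,0,0,0],[0,0,0,0,0,0,0],[0,0,0,0,0,0,0]]]' 30
python3 - <<'E'
from h import *
im=robot.camera("top");print([(c,s[4]) for c,s in blobs(im,(20,150,70),(32,255,255),60)[0]])
s=robot.camera("side");print([(c,s[4]) for c,s in blobs(im,(0,150,70),(14,255,255),6)[0]])
E
```

```text
time: 25.8
position: [0.5286, 0.2084, 0.0439]
ee_rot: [-3.14, -0.0, 1.567]
force: [0.5, -0.4, -0.0]
finger_gap: 0.999
gripper_force: 0.0
time: 26.6
position: [0.529, 0.2095, 0.0456]
ee_rot: [-3.141, -0.001, 1.569]
force: [-5.1, 0.7, 10.2]
finger_gap: 0.2
gripper_force: 29.0
[(array([250.1197, 204.5812]), np.int32(117))]
[(array([241.5,  92. ]), np.int32(6)), (array([275.5714,  92.5714]), np.int32(7)), (array([291.2222,  93.    ]), np.int32(9)), (array([383.1801, 136.6522]), np.int32(161)), (array([441. , 179.5]), np.int32(8)), (array([250.5, 205. ]), np.int32(8))]
```

```bash
python3 -m pendant '[[[-0.003,0,0,0,0,0,0],[-0.006,0.0002,0,0,0,0,0],[-0.009,0.0002,0,0,0,0,0],[-0.01,0.0002,0,0,0,0,0],[-0.01,0.0003,0,0,0,0,0],[-0.01,0.0002,0,0,0,0,0],[-0.009,0.0002,0,0,0,0,0],[-0.006,0.0002,0,0,0,0,0],[-0.003,0,0,0,0,0,0],[0,0,0,0,0,0,0]]]'
python3 -m pendant '[[[0,0,0,0,0,0,0],[0,0,0,0,0,0,0]]]'
python3 - <<'E'
from ik import *
print(now()[0])
t=robot.camera("top");s=robot.camera("side")
m=lambda im,lo,hi:[(c.round(2),s.tolist(),plane("top",c,.036)) for c,s in blobs(im,lo,hi,4)[0] if 240<c[0]<300 and 180<c[1]<230]
print(m(t,(0,130,70),(14,255,255)),m(t,(18,130,70),(34,255,255)),m(t,(45,100,40),(80,255,255)))
a=cv2.resize(t[175:235,225:305][:,:,::-1],None,fx=6,fy=6,interpolation=cv2.INTER_CUBIC);b=cv2.resize(s[145:215,235:305][:,:,::-1],None,fx=4.4,fy=4.4,interpolation=cv2.INTER_CUBIC)
c=np.zeros((360,790,3),np.uint8);c[:a.shape[0],:480]=a;c[:b.shape[0],482:482+b.shape[1]]=b;cv2.imwrite("pics/d1.png",c)
E
```

```text
time: 27.7
position: [0.5305, 0.143, 0.0456]
ee_rot: [3.142, -0.001, 1.568]
force: [-4.2, -2.7, 11.4]
finger_gap: 0.2
gripper_force: 29.2
time: 27.9
position: [0.5306, 0.1433, 0.0456]
ee_rot: [3.141, -0.001, 1.569]
force: [-5.6, -2.8, 11.6]
finger_gap: 0.201
gripper_force: 29.2
[0.5306 0.1433 0.0456]
[(array([273. , 204.5]), [272, 203, 3, 4, 8], array([ 0.5347, -0.0338,  0.036 ]))] [(array([272.92, 204.95]), [265, 196, 17, 19, 302], array([ 0.5333, -0.0335,  0.036 ]))] [(array([256.4 , 194.77]), [252, 186, 9, 18, 78], array([0.5636, 0.0159, 0.036 ]))]
```

View pics/d1.png

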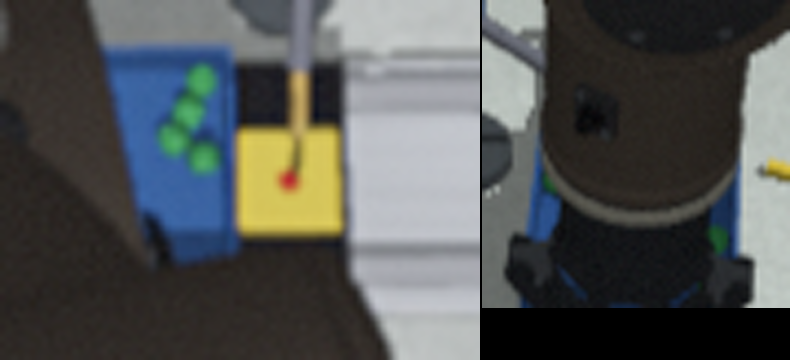

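In the top crop the dot is at (289,180), just left of the needle end at (297,165), so it is about 1.5 mm short. I'll nudge the carriage, release and retreat.

```bash
python3 -m pendant '[[[-0.0015,0,0,0,0,0,0],[0,0,0,0,0,0,0],[0,0,0,0,0,0,0],[0,0,0,0,0,0,1],[0,0,0,0,0,0,1],[0,0,0,0,0,0,1],[0,0,0,0,0,0,1],[0,0,0,0,0,0,1]]]'
python3 -m pendant '[[[0,0,-0.01,0,0,0,1],[0,0,-0.02,0,0,0,1],[0,0,-0.03,0,0,0,1],[0,0,-0.04,0,0,0,1],[0,0,-0.04,0,0,0,1],[0.04,-0.02,-0.02,0,0,0,1],[0.04,-0.02,0,0,0,0,1],[0.04,-0.02,0,0,0,0,1],[0.04,-0.02,0,0,0,0,1],[0,0,0,0,0,0,1]]]'
python3 - <<'E'
from ik import *
print(now()[0])
t=robot.camera("top");s=robot.camera("side")
m=lambda n,im,lo,hi,z:[(c.round(2).tolist(),q[4],plane(n,c,z)) for c,q in blobs(im,lo,hi,4)[0] if 190<c[0]<320 and 140<c[1]<240]
print(m("top",t,(0,130,70),(14,255,255),.036),m("top",t,(18,130,70),(34,255,255),.036),m("top",t,(45,100,40),(80,255,255),.045),m("side",s,(45,100,40),(80,255,255),.045),sep='\n')
a=cv2.resize(t[165:260,190:390][:,:,::-1],None,fx=3.9,fy=3.9,interpolation=cv2.INTER_CUBIC)
cv2.imwrite("pics/d2.png",a)
E
```

```text
time: 28.8
position: [0.5309, 0.142, 0.045]
ee_rot: [3.141, -0.001, 1.569]
force: [0.1, 0.4, 0.3]
finger_gap: 0.999
gripper_force: 0.0
time: 29.8
position: [0.4489, 0.3058, 0.2061]
ee_rot: [3.141, -0.002, 1.572]
force: [-0.1, -0.7, 0.2]
finger_gap: 1.0
gripper_force: 0.0
[0.4489 0.3058 0.2061]
[([213.47, 203.72], np.int32(43), array([0.5351, 0.1433, 0.036 ])), ([273.0, 204.71], np.int32(7), array([ 0.534 , -0.0338,  0.036 ]))]
[([273.24, 204.1], np.int32(324), array([ 0.5359, -0.0345,  0.036 ])), ([275.64, 237.18], np.int32(11), array([ 0.4379, -0.0411,  0.036 ]))]
[([256.92, 195.17], np.int32(78), array([0.5608, 0.0147, 0.045 ])), ([228.0, 203.76], np.int32(17), array([0.534 , 0.0999, 0.045 ])), ([228.0, 211.38], np.int32(16), array([0.5115, 0.0995, 0.045 ])), ([237.82, 219.18], np.int32(17), array([0.4888, 0.0703, 0.045 ])), ([246.36, 220.09], np.int32(11), array([0.4863, 0.0453, 0.045 ]))]
[([258.63, 186.39], np.int32(110), array([0.5625, 0.0142, 0.045 ])), ([287.31, 198.62], np.int32(26), array([0.4846, 0.046 , 0.045 ])), ([285.0, 206.0], np.int32(27), array([0.4891, 0.0706, 0.045 ]))]
```

View pics/d2.png

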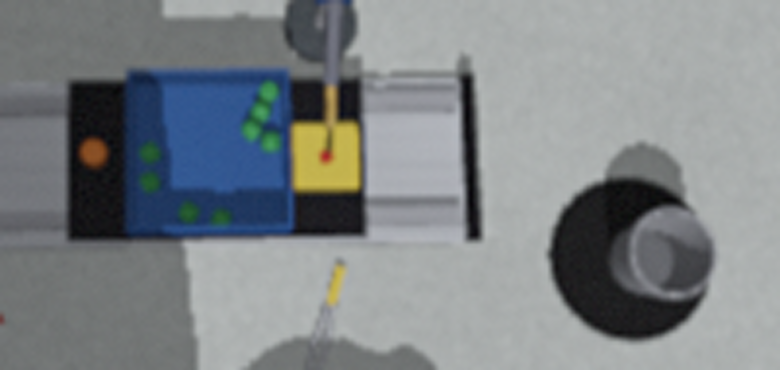

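The final view shows all eight beads in the pan, the dot at (326,156) right under the needle's end, and the empty beaker upright on the mat with its rim at (671,252). The gripper is clear of everything, so I'll hand in.

```bash
python3 -c "
from station import robot
print(robot.job_done())"
```

```text
the job is handed in; nothing more can be done
None
```

I handed in the job at about 30 s of robot time, and the last pictures show all eight beads in the pan, the empty beaker upright on the mat, and the red dot about 2 mm from under the probe tip; the hand-in call returned no verdict.

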